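# Close a brush case: flap down, lid shut, catch clicked

### The arm

A 7-joint arm with a two-finger parallel gripper is mounted at the origin on a cart in front of the work surface, level with it; the furniture and walls round the work are solid. World frame = base frame: x ahead of the robot, y to its left, z up, the work surface at z = 0. Lengths are in m, angles in rad, forces in N, time in s.
With the tool pointing down it reaches from about 0.35 to 0.9 m from the base axis. Payload 8.1 kg.
Tool frame: the origin (TCP) lies midway between the tips of the shut fingers; the grasp point (between the pads) lies 19 mm behind it; z points along the fingers, y is the line along which they close (so a half turn about z gives the same grasp; the last joint's range is limited). The gripper opens to 92 mm and grips with 3 to 60 N. Pads are 19 mm wide; open, the fingers measure 130 mm over their backs; the gripper's body (75 mm by 190 mm) begins 47 mm behind the grasp point.
Start: joints at [1.178, 0.434, 0.025, 1.573, -0.012, 1.134, -0.075], TCP at [0.179, -0.599, 0.227] pointing down, gripper open.
Joint ranges: [-2.62, 2.62], [-0.44, 2.09], [-1.27, 1.32], [0.08, 2.57], [-1.32, 4.46], [0.12, 2], [-2.74, 2.74]. Speed limits (rad/s): [2.22, 2.22, 3.01, 3.01, 3.14, 3.14, 3.14].

### API

Orientations are given as a rotation vector (axis times angle).
In Python, from cell import arm gives the robot as it stands.
- The arm moves only by the tool carry_out, never from a script. Its arguments are lists of equal length, an entry for each row: "claw": the finger opening in cm, from 0 to 9.18; "delta_pos": the shift along the tool's x, y, z in cm, a list of three; "angular": the turn, a rotation vector about the tool's x, y, z in rad, a list of three. In form: {"claw": [claw, ...], "delta_pos": [[dx, dy, dz], ...], "angular": [[ax, ay, az], ...]}. A call has 1 to 20 rows; each row shifts and turns the commanded pose from where the row before left it, along the tool's axes as they then stand; what a row does not reach is not made up. A row lasts 1/10 s, in which the tool goes at most 50 mm and 8.59 degrees, less where a joint would pass 70% of its speed; a pose out of reach is approached as far as the arm can. A call with a gripper value outside its range is refused whole. The fingers move at their own pace and stop on an object; "force" is the grip in N (left out, the last holds). Time passes only in rows, so rows that do not move let the fingers close. It gives the time, the measured TCP pose, the force, the opening and the grip force at its end, in the units of the state.
- arm.observe(): the state, without advancing time (a new reading comes with each control period).
- arm.get_image(name): name is "scene" or "top" or "wrist"; returns a dict with "frame" (480x640x3 uint8, red, green, blue), "mtx" (3x3 intrinsics, pixels), "T" (4x4, takes a point from camera to world coordinates). Camera axes: x right, y down, z forward; pixel columns grow to the right and rows downward; lengths in m; the calibration is good to about 2 mm. A picture is of the moment at which its call begins. There is no depth.
- arm.sign_off(): hands the job in; it is judged then, once.
Trained networks look in a picture, given as the dict that the camera call returned (one of the last four; its "shot" number tells which), for a name from the list of things; names that differ only in an ending like _2 or _b are one class to them, and where a whole thing is asked for, a point or a joint stands for the part that bears it (a point fixed in the world has none). Each returns a list of dicts, best first, with "conf" (0 to 1); they miss things now and then, are a little off and sometimes report something else, mostly with a low value. They report only what shows in the picture. A call takes as long as a camera call.
- arm.look_for(label, picture): "centre" ([column, row] as shares, 0 to 1, of the picture: columns of its width, rows of its height, amid what is visible of it).
- arm.trace(label, picture): "region" (480x640 bool, what is visible of it) and "centre" ([column, row] as shares, 0 to 1, of the picture: columns of its width, rows of its height, amid what is visible of it).
- arm.place_of(label, picture): "centre" ([column, row] as shares, 0 to 1, of the picture: columns of its width, rows of its height: a listed point, or the origin of a listed thing).
The state is a dict: "clock": time; "joints": joint angles; "dq": joint speeds; "joint_efforts": joint torques, N m; "position": TCP position; "ee_rot": TCP orientation; "force": force on the tool from outside, world axes, zero at the start; "ft_torque": the same for the moment, N m; "width": opening from 0.0 (shut) to 1.0 (fully open); "gripper_force": force on a finger pad.
Only numpy, scipy, OpenCV 4.12 (cv2) and the standard library are available. Lean on these libraries where they do the work, as an engineer would, in place of code of your own. Each camera call takes 0.05 s, during which the arm holds its last target. There are 200 camera calls.

### The job

Close up the open brush case for transport: with the fingertips, push the upright hold-down flap all the way down flat over the brush handles first, and then swing the open lid over from behind, without slamming it, and press down its front edge until the catch clicks and the lid sits flush all round. Everything is only pushed: do not grip the lid or the flap, leave the four brushes lying in their rests, and do not shift the jar, the spool or the block of wax beside it.

Things in the scene. Friction and masses are not known exactly. Their poses are not given: they have to be found in the camera images.
- case: plywood case standing firmly on the table (it cannot be moved), 150 mm deep (x) x 300 mm wide (y) x 55 mm high without lid, walls 8 mm. Origin: centre of its underside, on the table; x points from its front to its back (lid hinge), y to the left seen from the front, z up. Four finished brushes lie in it along y, hair to the left
- catch (a point): roller catch inside the case's front: at case x = -52 mm, y = 0, z = 40 mm. Two sprung rollers, between which a strike on the lid is pushed: it resists the last 10 mm of the front edge's travel with 5 to 10 N there, then draws the lid home. The lid does not pass it by its own weight
- lid (a joint): angle of the lid, rad: 0 = shut and flush, 1.57 = upright, grows as it opens (stop at 1.85). Starts open, about upright or leaning back. Stiff hinge: it stays where it is left; about 3 N near its edge moves it. Lid 150 mm (hinge to front edge) x 300 mm wide x 18 mm thick; shut, its outer face is 73 mm above the table. With the flap upright the lid jams on the flap
- lid_hinge (a point): middle of the lid's hinge line: at case x = +75 mm, y = 0, z = 55 mm; the hinge line runs along case y
- lid_front_edge (a point): middle of the lid's free edge on its OUTER face, 150 mm from the hinge line and 18 mm outwards; moves with the lid. Shut, it is at case x = -75 mm, y = 0, z = 73 mm. Open, the outer face looks backwards (case +x), away from the robot.
- flap (a joint): angle of the hold-down flap, rad: 0 = flat, 1.57 = upright, grows as it opens (stop at 1.65). Starts about upright. Stiff hinge: it stays where it is left; about 1 N near its free edge moves it. A wooden leaf 90 mm wide (case x), 80 mm from hinge to free edge, 9 mm thick with its felt; flat, its upper face is 47 mm above the table, 8 mm below the case's rim
- flap_hinge (a point): middle of the flap's hinge line, on a batten inside the right end wall: at case x = 15 mm, y = -128 mm, z = 46 mm; the hinge line runs along case x. The flap folds towards case +y, over the brush handles.
- flap_edge (a point): middle of the flap's free edge on its upper (outer) face, 80 mm from the hinge line; moves with the flap. Upright, that face looks to the right (case -y).
- case_brush_0: finished writing brush about 230 to 240 mm long, handle 10 mm and ferrule 19 mm thick, lying along case y in the rests, the one nearest the front; origin at the butt of its handle, near the flap's hinge, 30 mm above the table
- case_brush_1: finished writing brush about 230 to 240 mm long, handle 10 mm and ferrule 19 mm thick, lying along case y in the rests, the one second from the front; origin at the butt of its handle, near the flap's hinge, 30 mm above the table
- case_brush_2: finished writing brush about 230 to 240 mm long, handle 10 mm and ferrule 19 mm thick, lying along case y in the rests, the one third from the front; origin at the butt of its handle, near the flap's hinge, 30 mm above the table
- case_brush_3: finished writing brush about 230 to 240 mm long, handle 10 mm and ferrule 19 mm thick, lying along case y in the rests, the one nearest the lid's hinge; origin at the butt of its handle, near the flap's hinge, 30 mm above the table
- paste_jar: green-glazed jar with a wooden lid, 62 mm wide, 68 mm high, standing to the left of the case; origin under its centre
- spool: spool of off-white thread, 34 mm wide, 38 mm high, standing to the left of the case, further back; origin under its centre
- beeswax: block of beeswax, 38 x 52 x 20 mm, lying behind the left half of the lid; origin under its centre

How it is judged:
On the way, in this order (a step that is already met when the one before it is completed fails the run):
1. the flap lies flat over the brush handles while the lid still stands open (value of joint flap below 0.06 rad and value of joint lid above 1.2 rad), for 0.2 s.
2. the lid is pressed shut past the catch, with the flap flat under it (value of joint lid below 0.02 rad and value of joint flap below 0.06 rad), for 0.2 s.
At the end, for the whole second after the job is handed in: the flap is flat (joint under 0.06 rad), the lid is shut flush and held by the catch (joint under 0.02 rad) and still, the four brushes lie in their rests, and the jar, spool and wax are within 20 mm of where they were (all of step 2 and velocity of joint lid below 0.05 rad/s and z of each of case_brush_0, case_brush_1, case_brush_2, case_brush_3 in the frame of case below 0.036 m and distance of each of paste_jar, spool, beeswax from where it was at the start of the episode below 0.02 m); the robot touches nothing.
It fails at once if the lid is swung down onto the raised flap (value of joint lid below 1.1 rad and value of joint flap above 0.25 rad).
It fails at once if the lid is slammed (faster than 3 rad/s) (velocity of joint lid below -3 rad/s).
It fails at once if the lid or the flap is gripped (pinched between its two faces) ((contact force between the fingers and lid_c0 above 2 N and contact force between the fingers and lid_c1 above 2 N) or (contact force between the fingers and flap_c0 above 2 N and contact force between the fingers and flap_c1 above 2 N)).
It fails at once if a brush is lifted or pushed out of its place (distance of any of case_brush_0, case_brush_1, case_brush_2, case_brush_3 from where it was at the start of the episode above 0.025 m).
It fails at once if the jar, the spool or the wax is shifted (distance of any of paste_jar, spool, beeswax from where it was at the start of the episode above 0.02 m).
It also fails if it takes over 53 s, if anything falls off the work surface, if the arm or the gripper's body presses on something with over 40 N, if the wrist force passes 120 N, or if a joint passes its speed limit or range.

## Working session

There is one attempt and no reset: what is moved stays moved. The work goes in short steps, Python scripts to look and compute and a tool call to move; the robot and the scene stay as the last step left them, time stands still between calls to the robot, and variables do not carry over. Pictures are saved under pics/ and viewed, at most 10 in all, crops included, and the job is handed in when it is done.

Besides the shell and the picture viewer there is one more tool, called after "Request:" as name(argument=value, ...), one argument or row to a line, values as JSON. carry_out: Moves the arm, as the interface text tells. Its arguments: {"type":"object","properties":{"claw":{"type":"array","items":{"type":"number"}},"delta_pos":{"type":"array","items":{"type":"array","items":{"type":"number"}}},"angular":{"type":"array","items":{"type":"array","items":{"type":"number"}}},"force":{"type":"number"}},"required":["claw","delta_pos","angular"]}

```bash
mkdir -p pics; cat > h.py <<'E'
import numpy as np, cv2
from cell import arm
def ray(im,c):
    p=np.array([c[0]*640,c[1]*480,1.]);d=im["T"][:3,:3]@np.linalg.solve(im["mtx"],p);return im["T"][:3,3],d
def atz(im,c,z):
    o,d=ray(im,c);return o+d*(z-o[2])/d[2]
def proj(im,P):
    P=np.atleast_2d(P);q=(P-im["T"][:3,3])@im["T"][:3,:3]@im["mtx"].T;return q[:,:2]/q[:,2:]
E
cat > m.py <<'E'
from h import *
ims={}
for n in("scene","top"):
    im=arm.get_image(n);cv2.imwrite(f"pics/{n}0.png",im["frame"][:,:,::-1])
    print(n,im["T"][:3,3].round(3))
    for l,z in dict(catch=.04,lid_hinge=.055,lid_front_edge=.2,flap_hinge=.046,flap_edge=.126,case_brush_0=.03,paste_jar=0,spool=0,beeswax=0,case=0).items():
        r=arm.place_of(l,im)
        print(l,[(np.round(np.array(x["centre"])*[640,480]).tolist(),round(x["conf"],2),atz(im,x["centre"],z).round(3).tolist()) for x in r[:4]])
o=arm.observe();print(o["clock"],o["position"],o["ee_rot"],o["force"],o["width"])
E
python3 m.py
```

```text
scene [-0.362  1.055  0.57 ]
catch [([359.0, 255.0], 0.75, [0.454, 0.289, 0.04])]
lid_hinge [([297.0, 242.0], 0.93, [0.559, 0.365, 0.055]), ([336.0, 232.0], 0.59, [0.546, 0.271, 0.055])]
lid_front_edge [([290.0, 173.0], 0.86, [0.569, 0.369, 0.2])]
flap_hinge [([341.0, 224.0], 0.95, [0.59, 0.216, 0.046]), ([264.0, 311.0], 0.53, [0.388, 0.566, 0.046])]
flap_edge [([341.0, 194.0], 0.57, [0.569, 0.237, 0.126])]
case_brush_0 [([337.0, 231.0], 0.78, [0.593, 0.227, 0.03]), ([325.0, 229.0], 0.78, [0.62, 0.238, 0.03]), ([361.0, 232.0], 0.77, [0.554, 0.191, 0.03]), ([345.0, 233.0], 0.63, [0.573, 0.22, 0.03])]
paste_jar [([325.0, 318.0], 0.93, [0.362, 0.454, 0.0])]
spool [([262.0, 311.0], 0.84, [0.455, 0.526, 0.0])]
beeswax [([248.0, 288.0], 0.9, [0.545, 0.496, 0.0]), ([337.0, 232.0], 0.17, [0.641, 0.184, 0.0])]
case [([334.0, 273.0], 0.93, [0.485, 0.328, 0.0]), ([251.0, 287.0], 0.59, [0.543, 0.491, 0.0])]
top [0.403 0.352 0.948]
catch [([332.0, 281.0], 0.97, [0.448, 0.293, 0.04])]
lid_hinge [([291.0, 217.0], 0.93, [0.559, 0.367, 0.055])]
lid_front_edge [([290.0, 195.0], 0.75, [0.567, 0.365, 0.2])]
flap_hinge [([367.0, 209.0], 0.85, [0.577, 0.23, 0.046])]
flap_edge [([240.0, 332.0], 0.63, [0.363, 0.445, 0.126])]
case_brush_0 [([355.0, 190.0], 0.74, [0.614, 0.248, 0.03]), ([380.0, 227.0], 0.65, [0.546, 0.205, 0.03]), ([372.0, 215.0], 0.6, [0.568, 0.218, 0.03]), ([363.0, 203.0], 0.59, [0.589, 0.234, 0.03])]
paste_jar [([239.0, 330.0], 0.94, [0.361, 0.461, 0.0]), ([365.0, 201.0], 0.47, [0.6, 0.227, 0.0])]
spool [([206.0, 276.0], 0.7, [0.46, 0.522, 0.0]), ([227.0, 228.0], 0.34, [0.548, 0.486, 0.0])]
beeswax [([226.0, 225.0], 0.95, [0.555, 0.487, 0.0])]
case [([313.0, 257.0], 0.86, [0.493, 0.326, 0.0])]
1.1 [ 0.17856171 -0.59896049  0.22676555] [3.10863509e+00 4.53448672e-01 5.79982130e-06] [-0.14889078 -0.20337626  0.66916937] 1.0004243466563425
```

```bash
cat > f.py <<'E'
from h import *
from scipy.optimize import least_squares
top=arm.get_image("top");sc=arm.get_image("scene")
pts={'catch':(-.052,0,.04),'lid_hinge':(.075,0,.055),'flap_hinge':(.015,-.128,.046),'case':(0,0,0)}
obs=[]
for im in(top,sc):
    for l,p in pts.items():
        r=arm.place_of(l,im)
        if r:obs.append((im,p,np.array(r[0]["centre"])*[640,480],l))
def W(s,p):
    c,n=np.cos(s[2]),np.sin(s[2]);p=np.atleast_2d(p);return np.c_[s[0]+c*p[:,0]-n*p[:,1],s[1]+n*p[:,0]+c*p[:,1],p[:,2]]
f=lambda s:np.concatenate([proj(im,W(s,p))[0]-u for im,p,u,l in obs])
r=least_squares(f,[.495,.325,.59],loss='soft_l1',f_scale=2);s=r.x;print(s)
print([(o[3],v.round(1).tolist()) for o,v in zip(obs,f(s).reshape(-1,2))])
for n,im in(("top",top),("scene",sc)):
    e=[np.array(x["centre"])*[640,480] for x in arm.place_of("lid_front_edge",im)[:1]]
    for a in(1.4,1.5,1.57,1.65,1.75,1.85):
        c,t=np.cos(a),np.sin(a); P=(.075-.15*c+.018*t,0,.055+.15*t+.018*c);print(n,a,proj(im,W(s,P)).round(0),e)
    e=[np.array(x["centre"])*[640,480] for x in arm.place_of("flap_edge",im)[:3]]
    for a in(1.4,1.5,1.57,1.65):
        P=(.015,-.128+.08*np.cos(a),.046+.08*np.sin(a));print(n,a,proj(im,W(s,P)).round(0),e)
    F=im["frame"][:,:,::-1].copy()
    for z in(0,.055):
        q=proj(im,W(s,[(-.075,-.15,z),(.075,-.15,z),(.075,.15,z),(-.075,.15,z)]));cv2.polylines(F,[np.int32(q)],True,(0,0,255),1)
    q=proj(im,W(s,[(-.03,-.128,.046),(.06,-.128,.046),(.06,-.128,.126),(-.03,-.128,.126)]));cv2.polylines(F,[np.int32(q)],True,(255,0,255),1)
    cv2.imwrite(f"pics/{n}1.png",cv2.resize(F[130:370,160:480],(800,600)))
np.save("s.npy",s)
E
python3 f.py
```

```text
[0.4959082  0.32588858 0.57577594]
[('catch', [124.5, -1.1]), ('lid_hinge', [-0.3, 1.6]), ('flap_hinge', [-1.5, 1.9]), ('case', [1.3, 0.7]), ('catch', [-0.9, -0.2]), ('lid_hinge', [-2.3, -1.9]), ('flap_hinge', [1.7, 2.9]), ('case', [-4.5, -4.4])]
top 1.4 [[292. 204.]] [array([289.088, 194.976])]
top 1.5 [[286. 196.]] [array([289.088, 194.976])]
top 1.57 [[282. 190.]] [array([289.088, 194.976])]
top 1.65 [[278. 184.]] [array([289.088, 194.976])]
top 1.75 [[273. 176.]] [array([289.088, 194.976])]
top 1.85 [[268. 169.]] [array([289.088, 194.976])]
top 1.4 [[368. 203.]] [array([373.568, 200.592])]
top 1.5 [[372. 200.]] [array([373.568, 200.592])]
top 1.57 [[375. 198.]] [array([373.568, 200.592])]
top 1.65 [[378. 196.]] [array([373.568, 200.592])]
scene 1.4 [[298. 172.]] [array([292.608, 173.904])]
scene 1.5 [[291. 171.]] [array([292.608, 173.904])]
scene 1.57 [[286. 171.]] [array([292.608, 173.904])]
scene 1.65 [[280. 171.]] [array([292.608, 173.904])]
scene 1.75 [[273. 172.]] [array([292.608, 173.904])]
scene 1.85 [[266. 174.]] [array([292.608, 173.904])]
scene 1.4 [[340. 195.]] [array([341.888, 194.304]), array([331.392, 273.12 ])]
scene 1.5 [[341. 193.]] [array([341.888, 194.304]), array([331.392, 273.12 ])]
scene 1.57 [[342. 192.]] [array([341.888, 194.304]), array([331.392, 273.12 ])]
scene 1.65 [[342. 191.]] [array([341.888, 194.304]), array([331.392, 273.12 ])]
```

View pics/top1.png

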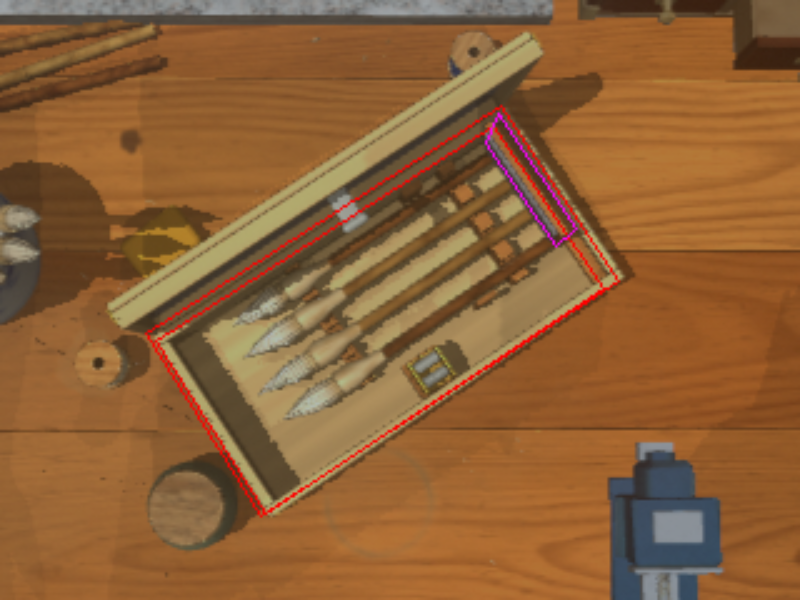

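View pics/scene1.png

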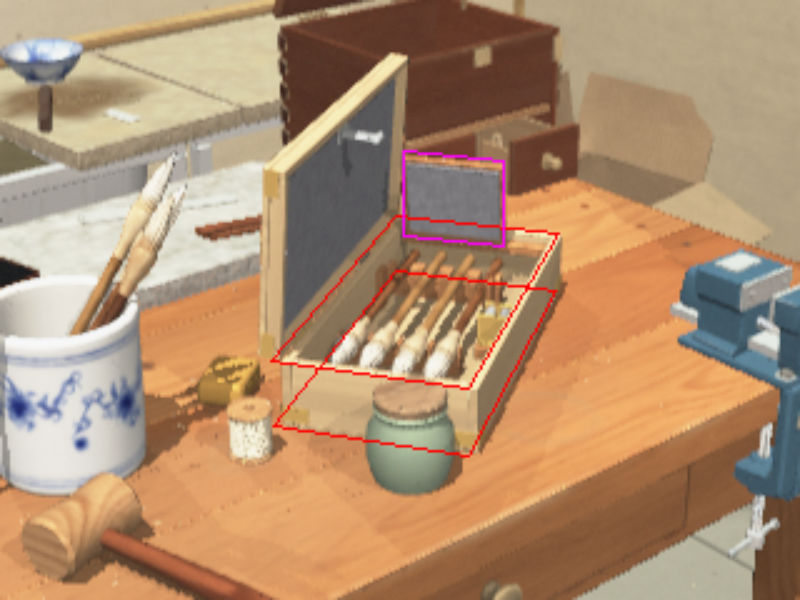

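The top view shows the case at yaw ≈0.58 (front right rim corner at crop (632,275), front left at (265,517)), with the lid near upright at about 1.45 rad. The flap is upright on the right, and the wax and spool are behind and left, clear of the lid's middle. The scene view agrees to within about 5 mm. Next I refine the pose from the corners and start moving.

```bash
cat >> h.py <<'E'
def W(s,p):
    c,n=np.cos(s[2]),np.sin(s[2]);p=np.atleast_2d(p);return np.c_[s[0]+c*p[:,0]-n*p[:,1],s[1]+n*p[:,0]+c*p[:,1],p[:,2]]
def C(s,P):
    c,n=np.cos(s[2]),np.sin(s[2]);P=np.array(P);d=P[:2]-s[:2];return np.array([c*d[0]+n*d[1],-n*d[0]+c*d[1],P[2]])
def st(s=None):
    from scipy.spatial.transform import Rotation as R
    s=np.load("s.npy") if s is None else s
    o=arm.observe();r=R.from_rotvec(o["ee_rot"]).as_matrix()
    print("t",round(o["clock"],2),"case mm",(C(s,o["position"])*1e3).round(1),"world",o["position"].round(3),"yaw-err",round(np.arctan2(r[1,0],r[0,0])-s[2],3),"z",r[:,2].round(3),"F",o["force"].round(1),"w",round(o["width"],2),"j",np.round(o["joints"],2))
E
python3 - <<'E'
from h import *
im=arm.get_image("top")
for c in((632,275),(265,517)): print(atz(im,((160+c[0]/2.5)/640,(130+c[1]/2.5)/480),.055))
s=np.load("s.npy");print(W(s,[(-.075,-.15,.055),(-.075,.15,.055)]))
print("vise",atz(im,(424/640,338/480),.1),"bottle",C(s,atz(im,(350/640,150/480),.05)))
st()
E
```

```text
[0.51854485 0.15047652 0.055     ]
[0.3513821  0.40853509 0.055     ]
[[0.51467332 0.15923664 0.055     ]
 [0.35132758 0.41086766 0.055     ]]
vise [0.35031069 0.14664139 0.1       ] bottle [ 0.12130081 -0.15810188  0.05      ]
t 1.85 case mm [-769.7 -603.   226.7] world [ 0.179 -0.599  0.227] yaw-err -0.286 z [-0. -0. -1.] F [ 0.4 -0.3 -0.1] w 1.0 j [ 1.18  0.43  0.03  1.57 -0.01  1.13 -0.08]
```

Request:
carry_out(
  claw=[0,0,0,0,0,0],
  delta_pos=[
    [0,0,-2],
    [0,0,-2],
    [0,0,-2],
    [0,0,-2],
    [0,0,-2],
    [0,0,0],
  ],
  angular=[
    [0,0,-0.06],
    [0,0,-0.06],
    [0,0,-0.06],
    [0,0,-0.06],
    [0,0,-0.055],
    [0,0,0],
  ],
)

```text
clock: 2.45
position: [0.1789, -0.6001, 0.3297]
ee_rot: [3.003, 0.906, 0.001]
force: [-0.1, -0.2, 0.2]
width: 0.527
gripper_force: 0.0
```

```bash
python3 -c "
from h import *
st()"
```

```text
t 2.45 case mm [-770.1 -604.1  329.7] world [ 0.179 -0.6    0.33 ] yaw-err 0.01 z [ 0.002 -0.005 -1.   ] F [-0.1 -0.2  0.2] w 0.53 j [ 1.22  0.38 -0.03  1.41  0.01  1.35  0.2 ]
```

Request:
carry_out(
  claw=[0,0,0,0,0,0,0,0,0,0,0,0,0],
  delta_pos=[
    [2.97,-1.66,0],
    [2.97,-1.66,0],
    [2.97,-1.66,0],
    [2.97,-1.66,0],
    [2.97,-1.66,0],
    [2.97,-1.66,0],
    [2.97,-1.66,0],
    [2.97,-1.66,0],
    [2.97,-1.66,0],
    [2.97,-1.66,0],
    [2.97,-1.66,0],
    [2.97,-1.66,0],
    [2.97,-1.66,0],
  ],
  angular=[
    [0,0,0],
    [0,0,0],
    [0,0,0],
    [0,0,0],
    [0,0,0],
    [0,0,0],
    [0,0,0],
    [0,0,0],
    [0,0,0],
    [0,0,0],
    [0,0,0],
    [0,0,0],
    [0,0,0],
  ],
)

```text
clock: 3.75
position: [0.3815, -0.2045, 0.3261]
ee_rot: [-3.009, -0.903, 0.001]
force: [0.8, -0.6, -0.2]
width: 0.006
gripper_force: 0.0
```

```bash
python3 -c "
from h import *
np.save('s.npy',[.497,.323,.576])
st()"
```

```text
t 3.75 case mm [-384.1 -379.5  326.1] world [ 0.382 -0.204  0.326] yaw-err 0.007 z [-0.  0. -1.] F [ 0.8 -0.6 -0.2] w 0.01 j [ 0.7   0.07 -0.35  1.82  0.02  1.26 -0.64]
```

Request:
carry_out(
  claw=[0,0,0,0,0,0,0,0,0,0,0,0,0,0],
  delta_pos=[
    [2.99,-1.6,0],
    [2.99,-1.6,0],
    [2.99,-1.6,0],
    [2.99,-1.6,0],
    [2.99,-1.6,0],
    [2.99,-1.6,0],
    [2.99,-1.6,0],
    [2.99,-1.6,0],
    [2.99,-1.6,0],
    [2.99,-1.6,0],
    [2.99,-1.6,0],
    [2.99,-1.6,0],
    [2.99,-1.6,0],
    [0,0,0],
  ],
  angular=[
    [0,0,0],
    [0,0,0],
    [0,0,0],
    [0,0,0],
    [0,0,0],
    [0,0,0],
    [0,0,0],
    [0,0,0],
    [0,0,0],
    [0,0,0],
    [0,0,0],
    [0,0,0],
    [0,0,0],
    [0,0,0],
  ],
)

```text
clock: 5.15
position: [0.5907, 0.1869, 0.325]
ee_rot: [-3.003, -0.911, 0.002]
force: [0.4, 0.0, -0.0]
width: 0.005
gripper_force: 0.0
```

```bash
python3 -c "
from h import *
st()
im=arm.get_image('top');cv2.imwrite('pics/t2.png',im['frame'][130:370,160:480,::-1].repeat(2,0).repeat(2,1))"
```

```text
t 5.15 case mm [   4.5 -165.2  325. ] world [0.591 0.187 0.325] yaw-err 0.013 z [-0.002  0.003 -1.   ] F [ 0.4  0.  -0. ] w 0.01 j [-0.    0.43 -0.59  1.39  0.24  1.39 -1.58]
```

View pics/t2.png

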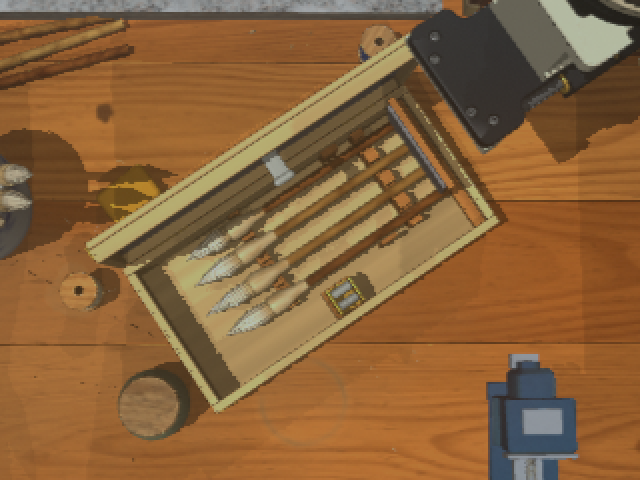

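Request:
carry_out(
  claw=[0,0,0,0,0,0,0,0,0,0,0],
  delta_pos=[
    [0,0.5,2],
    [0,0,3],
    [0,0,3],
    [0,0,3],
    [0,0,3],
    [0,0,3],
    [0,0,2.5],
    [0,0,1.5],
    [0,0,0.9],
    [0,0,0],
    [0,0,0],
  ],
  angular=[
    [0,0,0],
    [0,0,0],
    [0,0,0],
    [0,0,0],
    [0,0,0],
    [0,0,0],
    [0,0,0],
    [0,0,0],
    [0,0,0],
    [0,0,0],
    [0,0,0],
  ],
)

```text
clock: 6.3
position: [0.594, 0.1781, 0.1087]
ee_rot: [-3.008, -0.905, -0.002]
force: [0.1, -0.7, -0.1]
width: 0.004
gripper_force: 0.0
```

```bash
python3 -c "
from h import *
st()"
```

```text
t 6.3 case mm [   2.4 -174.4  108.7] world [0.594 0.178 0.109] yaw-err 0.008 z [ 0.001  0.    -1.   ] F [ 0.1 -0.7 -0.1] w 0.0 j [-0.02  0.6  -0.53  1.68  0.36  0.95 -1.68]
```

Request:
carry_out(
  claw=[0,0,0,0,0,0,0,0,0,0,0,0,0,0],
  delta_pos=[
    [0,-0.65,0.1],
    [0,-0.65,0.1],
    [0,-0.65,0],
    [0,-0.65,0],
    [0,-0.6,0.06],
    [0,-0.6,0.06],
    [0,-0.57,0.18],
    [0,-0.57,0.18],
    [0,-0.53,0.28],
    [0,-0.53,0.29],
    [0,-0.45,0.38],
    [0,-0.45,0.39],
    [0,0,0],
    [0,0,0],
  ],
  angular=[
    [0,0,0],
    [0,0,0],
    [0,0,0],
    [0,0,0],
    [0,0,0],
    [0,0,0],
    [0,0,0],
    [0,0,0],
    [0,0,0],
    [0,0,0],
    [0,0,0],
    [0,0,0],
    [0,0,0],
    [0,0,0],
  ],
)

```text
clock: 7.7
position: [0.5553, 0.2354, 0.0873]
ee_rot: [3.008, 0.906, -0.001]
force: [0.4, -0.5, 0.0]
width: 0.005
gripper_force: 0.0
```

```bash
python3 -c "
from h import *
st()"
```

```text
t 7.7 case mm [   1.2 -105.2   87.3] world [0.555 0.235 0.087] yaw-err 0.009 z [-0. -0. -1.] F [ 0.4 -0.5  0. ] w 0.0 j [-0.13  0.61 -0.53  1.75  0.38  0.89 -1.81]
```

Request:
carry_out(
  claw=[0,0,0,0,0,0,0,0,0,0,0],
  delta_pos=[
    [0,-0.37,0.47],
    [0,-0.38,0.47],
    [0,-0.28,0.53],
    [0,-0.28,0.53],
    [0,-0.15,0.57],
    [0,-0.15,0.57],
    [0,-0.05,0.45],
    [0,-0.05,0.4],
    [0,0,0.2],
    [0,0,0.1],
    [0,0,0],
  ],
  angular=[
    [0,0,0],
    [0,0,0],
    [0,0,0],
    [0,0,0],
    [0,0,0],
    [0,0,0],
    [0,0,0],
    [0,0,0],
    [0,0,0],
    [0,0,0],
    [0,0,0],
  ],
)

```text
clock: 8.8
position: [0.546, 0.2498, 0.0471]
ee_rot: [3.007, 0.905, 0.002]
force: [-8.9, -5.2, 29.0]
width: 0.005
gripper_force: 14.8
```

```bash
python3 -c "
from h import *
st()
im=arm.get_image('scene');cv2.imwrite('pics/s3.png',cv2.resize(im['frame'][130:290,220:440,::-1],(770,560)))"
```

```text
t 8.8 case mm [  1.3 -88.1  47.1] world [0.546 0.25  0.047] yaw-err 0.009 z [ 0.001 -0.001 -1.   ] F [-8.9 -5.2 29. ] w 0.01 j [-0.18  0.65 -0.5   1.78  0.42  0.81 -1.87]
```

View pics/s3.png

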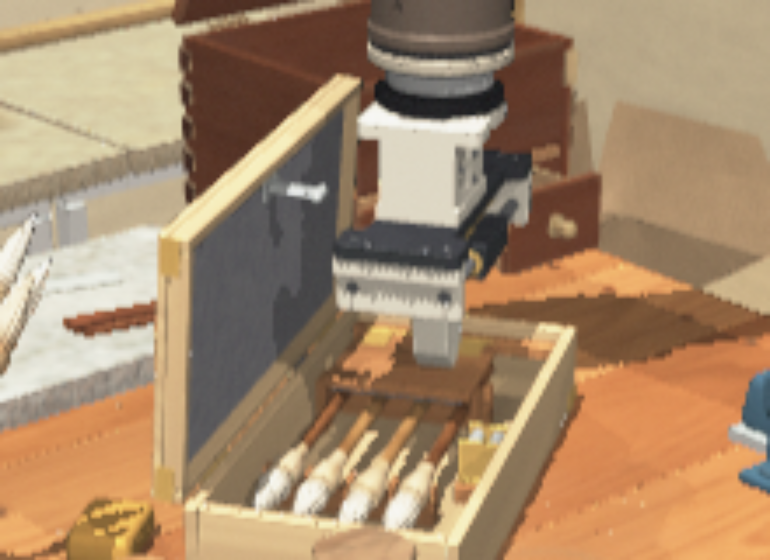

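The flap is down flat over the handles, with the finger at crop (437,350), the brushes in place and the lid still open. Now up and over to behind the lid.

Request:
carry_out(
  claw=[0,0,0,0,0,0,0,0,0,0,0,0,0,0,0,0,0,0,0],
  delta_pos=[
    [0,0,-0.5],
    [0,0,-1.5],
    [0,0,-3],
    [0,0,-3],
    [0,0,-3],
    [0,0,-3],
    [0,0,-3],
    [0,0,-3],
    [0,0,-3],
    [0,0,-3],
    [0,0,-1.5],
    [2,-1.5,0],
    [2,-1.5,0],
    [2,-1.5,0],
    [2,-1.5,0],
    [2,-1.5,0],
    [2.4,-1.3,0],
    [0,0,0],
    [0,0,0],
  ],
  angular=[
    [0,0,0],
    [0,0,0],
    [0,0,0],
    [0,0,0],
    [0,0,0],
    [0,0,0],
    [0,0,0],
    [0,0,0],
    [0,0,0],
    [0,0,0],
    [0,0,0],
    [0,0,0],
    [0,0,0],
    [0,0,0],
    [0,0,0],
    [0,0,0],
    [0,0,0],
    [0,0,0],
    [0,0,0],
  ],
)

```text
clock: 10.75
position: [0.6005, 0.3918, 0.3194]
ee_rot: [-3.008, -0.907, 0.001]
force: [-0.4, -0.3, -0.7]
width: 0.006
gripper_force: 0.0
```

```bash
python3 -c "
from h import *
st();s=np.load('s.npy')
im=arm.get_image('scene');cv2.imwrite('pics/s4.png',cv2.resize(im['frame'][70:290,180:440,::-1],(780,600)))
e=np.array(arm.place_of('lid_front_edge',im)[0]['centre'])*[640,480];print(e)
for a in (1.35,1.4,1.45,1.5,1.55):print(a,proj(im,W(s,(.075-.15*np.cos(a)+.018*np.sin(a),0,.055+.15*np.sin(a)+.018*np.cos(a)))))
print(proj(im,arm.observe()['position']))
"
```

```text
t 10.75 case mm [124.3   1.3 319.4] world [0.601 0.392 0.319] yaw-err 0.009 z [-0.001 -0.    -1.   ] F [-0.4 -0.3 -0.7] w 0.01 j [-0.36  0.61 -0.57  1.12  0.31  1.49 -1.85]
[292.096 172.992]
1.35 [[302.52344585 171.85736295]]
1.4 [[298.85616518 171.23305686]]
1.45 [[295.19484764 170.79575335]]
1.5 [[291.55006338 170.54581965]]
1.55 [[287.93222754 170.48300316]]
[[269.2806578 110.6869729]]
```

View pics/s4.png

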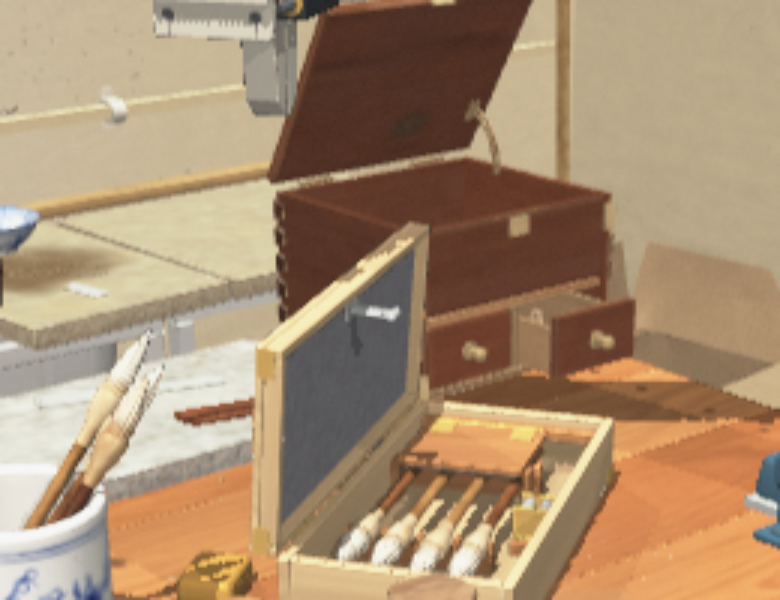

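Request:
carry_out(
  claw=[0,0,0,0,0,0,0,0,0,0,0],
  delta_pos=[
    [0,0,2],
    [0,0,2],
    [0,0,2],
    [0,0,2],
    [0,0,2],
    [0,0,2],
    [0,0,1.2],
    [-1,0,0],
    [-1,0,0],
    [0,0,0],
    [0,0,0],
  ],
  angular=[
    [0,0,0],
    [0,0,0],
    [0,0,0],
    [0,0,0],
    [0,0,0],
    [0,0,0],
    [0,0,0],
    [0,0,0],
    [0,0,0],
    [0,0,0],
    [0,0,0],
  ],
)

```text
clock: 11.95
position: [0.5845, 0.3804, 0.1887]
ee_rot: [-3.008, -0.905, -0.003]
force: [-0.1, 0.1, -0.8]
width: 0.006
gripper_force: 0.0
```

```bash
python3 -c "
from h import *
st()
a=np.r_[1.49:-.01:-.06];x=84.5-130*np.cos(a)+18*np.sin(a);z=55+130*np.sin(a)+18*np.cos(a)
print(np.c_[a,x,z].round(2)[[0,5,10,15,20,24]]);print((np.c_[np.diff(x),-np.diff(z)]/10).round(2).tolist())"
```

```text
t 11.95 case mm [104.7   0.5 188.7] world [0.585 0.38  0.189] yaw-err 0.008 z [ 0.001  0.001 -1.   ] F [-0.1  0.1 -0.8] w 0.01 j [-0.33  0.65 -0.56  1.39  0.35  1.21 -1.91]
[[ 1.4900e+00  9.1950e+01  1.8603e+02]
 [ 1.1900e+00  5.2890e+01  1.8238e+02]
 [ 8.9000e-01  1.6660e+01  1.6735e+02]
 [ 5.9000e-01 -1.3510e+01  1.4228e+02]
 [ 2.9000e-01 -3.4920e+01  1.0942e+02]
 [ 5.0000e-02 -4.4440e+01  7.9470e+01]]
[[-0.79, -0.02], [-0.79, 0.03], [-0.78, 0.07], [-0.78, 0.12], [-0.77, 0.17], [-0.76, 0.21], [-0.74, 0.26], [-0.73, 0.3], [-0.71, 0.34], [-0.69, 0.39], [-0.66, 0.43], [-0.63, 0.47], [-0.61, 0.5], [-0.57, 0.54], [-0.54, 0.57], [-0.51, 0.6], [-0.47, 0.63], [-0.43, 0.66], [-0.39, 0.68], [-0.35, 0.71], [-0.3, 0.73], [-0.26, 0.74], [-0.22, 0.76], [-0.17, 0.77]]
```

Request:
carry_out(
  claw=[0,0,0,0,0,0,0,0,0,0,0,0,0,0],
  delta_pos=[
    [-0.65,0,0.15],
    [-0.62,0,0.1],
    [-0.79,0,0],
    [-0.79,0,0.03],
    [-0.78,0,0.07],
    [-0.78,0,0.12],
    [-0.77,0,0.17],
    [-0.76,0,0.21],
    [-0.74,0,0.26],
    [-0.73,0,0.3],
    [-0.71,0,0.34],
    [-0.69,0,0.39],
    [0,0,0],
    [0,0,0],
  ],
  angular=[
    [0,0,0],
    [0,0,0],
    [0,0,0],
    [0,0,0],
    [0,0,0],
    [0,0,0],
    [0,0,0],
    [0,0,0],
    [0,0,0],
    [0,0,0],
    [0,0,0],
    [0,0,0],
    [0,0,0],
    [0,0,0],
  ],
)

```text
clock: 13.35
position: [0.5103, 0.3316, 0.166]
ee_rot: [3.008, 0.905, -0.001]
force: [0.2, 0.4, 0.2]
width: 0.007
gripper_force: 0.0
```

```bash
python3 -c "
from h import *
st()"
```

```text
t 13.35 case mm [ 15.9   0.  166. ] world [0.51  0.332 0.166] yaw-err 0.009 z [-0.001 -0.001 -1.   ] F [0.2 0.4 0.2] w 0.01 j [-0.26  0.54 -0.59  1.65  0.33  1.06 -1.94]
```

Request:
carry_out(
  claw=[0,0,0,0,0,0,0,0,0,0,0,0],
  delta_pos=[
    [-0.66,0,0.43],
    [-0.63,0,0.47],
    [-0.61,0,0.5],
    [-0.57,0,0.54],
    [-0.54,0,0.57],
    [-0.51,0,0.6],
    [-0.47,0,0.63],
    [-0.43,0,0.66],
    [-0.39,0,0.68],
    [-0.35,0,0.71],
    [0,0,0],
    [0,0,0],
  ],
  angular=[
    [0,0,0],
    [0,0,0],
    [0,0,0],
    [0,0,0],
    [0,0,0],
    [0,0,0],
    [0,0,0],
    [0,0,0],
    [0,0,0],
    [0,0,0],
    [0,0,0],
    [0,0,0],
  ],
)

```text
clock: 14.55
position: [0.4674, 0.3033, 0.1081]
ee_rot: [3.008, 0.905, -0.001]
force: [0.1, -0.9, 0.2]
width: 0.003
gripper_force: 0.0
```

```bash
python3 -c "
from h import *
st()
im=arm.get_image('scene');cv2.imwrite('pics/s5.png',cv2.resize(im['frame'][110:330,200:460,::-1],(780,600)))"
```

```text
t 14.55 case mm [-35.5  -0.4 108.1] world [0.467 0.303 0.108] yaw-err 0.009 z [-0.001 -0.    -1.   ] F [ 0.1 -0.9  0.2] w 0.0 j [-0.25  0.53 -0.58  1.84  0.37  0.88 -2.  ]
```

View pics/s5.png

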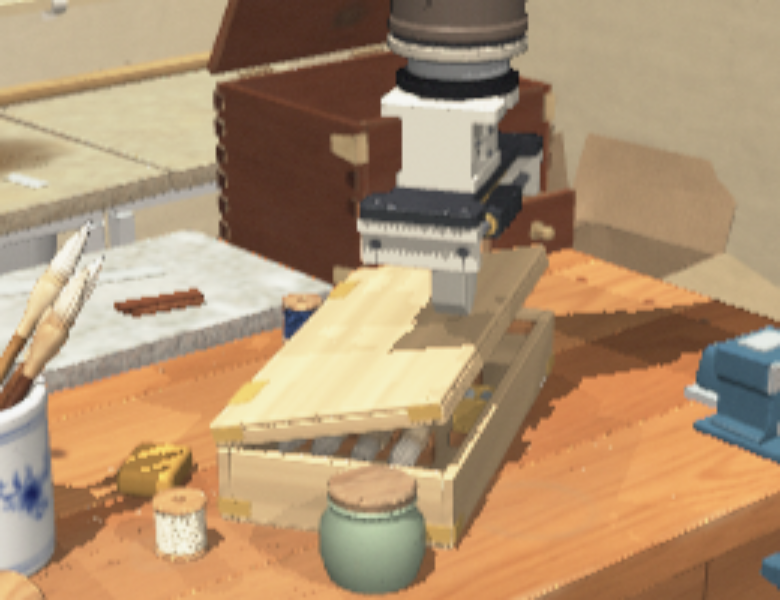

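The lid is following the finger down (finger on the outer face at crop (453,290)), about 0.29 rad open, and the flap and brushes are undisturbed.

Request:
carry_out(
  claw=[0,0,0,0,0,0,0,0,0,0,0,0,0,0],
  delta_pos=[
    [-0.35,0,0.6],
    [-0.3,0,0.6],
    [-0.25,0,0.6],
    [-0.2,0,0.4],
    [-0.15,0,0.3],
    [-0.1,0,0.2],
    [0,0,0.2],
    [0,0,0.2],
    [0,0,0.15],
    [0,0,0.15],
    [0,0,0.1],
    [0,0,0.1],
    [0,0,0],
    [0,0,0],
  ],
  angular=[
    [0,0,0],
    [0,0,0],
    [0,0,0],
    [0,0,0],
    [0,0,0],
    [0,0,0],
    [0,0,0],
    [0,0,0],
    [0,0,0],
    [0,0,0],
    [0,0,0],
    [0,0,0],
    [0,0,0],
    [0,0,0],
  ],
)

```text
clock: 16.0
position: [0.4562, 0.2958, 0.0732]
ee_rot: [3.008, 0.905, 0.0]
force: [-3.6, -3.6, 14.9]
width: 0.006
gripper_force: 7.5
```

```bash
python3 -c "
from h import *
st()"
```

```text
t 16.0 case mm [-49.1  -0.6  73.2] world [0.456 0.296 0.073] yaw-err 0.009 z [ 0.    -0.001 -1.   ] F [-3.6 -3.6 14.9] w 0.01 j [-0.27  0.55 -0.56  1.9   0.4   0.8  -2.03]
```

Request:
carry_out(
  claw=[0,0,0,0,0,0,0,0,0,0,0,0,0,0],
  delta_pos=[
    [0,0,0.1],
    [0,0,0.1],
    [0,0,0],
    [0,0,0],
    [0,0,0],
    [0,0,-0.5],
    [0,0,-1],
    [0,0,-2],
    [0,0,-3],
    [0,0,-3],
    [0,0,-3],
    [0,0,-3],
    [0,0,0],
    [0,0,0],
  ],
  angular=[
    [0,0,0],
    [0,0,0],
    [0,0,0],
    [0,0,0],
    [0,0,0],
    [0,0,0],
    [0,0,0],
    [0,0,0],
    [0,0,0],
    [0,0,0],
    [0,0,0],
    [0,0,0],
    [0,0,0],
    [0,0,0],
  ],
)

```text
clock: 17.4
position: [0.4566, 0.2961, 0.2258]
ee_rot: [-3.008, -0.905, -0.002]
force: [-0.5, 0.0, -1.1]
width: 0.005
gripper_force: 0.0
```

```bash
python3 -c "
from h import *
st();s=np.load('s.npy')
im=arm.get_image('scene');cv2.imwrite('pics/s6.png',cv2.resize(im['frame'][150:330,220:440,::-1],(780,600)))
print([ (x['conf'],np.array(x['centre'])*[640,480]) for x in arm.place_of('lid_front_edge',im)[:2]],proj(im,W(s,[(-.075,0,.073),(-.075,0,.083)])))"
```

```text
t 17.4 case mm [-48.6  -0.6 225.8] world [0.457 0.296 0.226] yaw-err 0.009 z [ 0.001  0.001 -1.   ] F [-0.5  0.  -1.1] w 0.0 j [-0.19  0.38 -0.64  1.73  0.25  1.11 -1.9 ]
[] [[368.30698921 242.20052486]
 [368.44029379 237.56300106]]
```

View pics/s6.png

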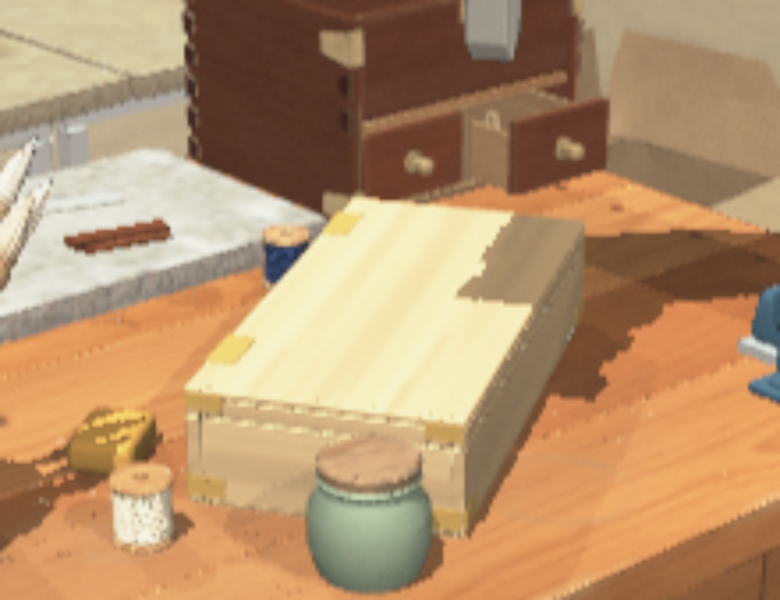

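The lid is shut flush: the seam along the left end, from crop (190,405) to (460,440), is even. The jar, spool and wax are where they were, and the arm is clear of everything.

```bash
python3 -c "
from cell import arm
print(arm.sign_off())"
```

```text
the job is handed in; nothing more can be done
None
```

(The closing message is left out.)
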